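# Change over hand-hone blocks in their push-push docks

### The arm

A 6-joint arm with a two-finger parallel gripper is mounted at the origin on the work surface. World frame = base frame: x ahead of the robot, y to its left, z up, the work surface at z = 0. Lengths are in m, angles in rad, forces in N, time in s.
With the tool pointing down it reaches from about 0.4 to 0.825 m from the base axis. Payload 7 kg.
Tool frame: the origin (TCP) lies midway between the tips of the shut fingers; the grasp point (between the pads) lies 19 mm behind it; z points along the fingers, y is the line along which they close (so a half turn about z gives the same grasp; the last joint's range is limited). The gripper opens to 85 mm and grips with 20 to 120 N. Pads are 22 mm wide; open, the fingers measure 114 mm over their backs; the gripper's body (76 mm by 85 mm) begins 54 mm behind the grasp point. The pads swing forward as they close: fully open they stand 13 mm farther back than shut.
Start: joints at [-0.892, 0.359, 0.012, 0, -1.224, -0.288], TCP at [0.257, -0.624, 0.205] pointing down, gripper open.
Joint ranges: [-3.07, 3.07], [-1.43, 2.12], [-1.02, 1.25], [-3.03, 1.67], [-3.05, -0], [-3.03, 3.03]. Speed limits (rad/s): [2.39, 2.39, 3.01, 3.14, 3.14, 3.14].

### API

Orientations are given as [roll, pitch, yaw] about the fixed x, y, z axes, in that order (R = Rz(yaw) Ry(pitch) Rx(roll)).
In Python, from station import manip, hand, imaging, sign_off, boxes_of, outline_of gives the robot as it stands. Calls block until the motion is done:
- manip.move_pose(position, orientation): joint-space move of the TCP to a pose.
- manip.move_l(position, ori=None, feed=0.15): straight line of the TCP; ori=None keeps the orientation; feed is the mean speed in m/s.
- manip.goto_joints(angles): joint-space move.
- hand.command_gripper(opening, grasp_force=None): finger opening in m; grasp_force is the grip in N (None keeps the last); returns when the fingers have stopped.
- manip.wait(seconds).
- manip.solve_ik(position, orientation): joint angles nearest the present ones, or None.
- imaging.grab_frame(name): name is "scene" or "side" or "wrist"; returns a dict with "image" (400x640x3 uint8, red, green, blue), "fx", "fy", "cx", "cy" (pixels), "eye" and "attitude" of the camera in the world; the wrist camera has in their place "tool_from_camera" (4x4, takes a point from camera to tool coordinates, whose origin is the TCP and whose axes are the flange's). Camera axes: x right, y up, looking along -z (the intrinsics and any distortion apply to the point x, -y, -z); pixel columns grow to the right and rows downward; lengths in m; the calibration is good to about 2 mm. The wrist camera is an equidistant fisheye: a pixel r from the principal point sees the ray r / f radians off the axis. A picture is of the moment at which its call begins: read the wrist's pose just before it. There is no depth.
A pose or a line that the arm cannot do raises manip.Unreachable and nothing moves.
- sign_off(): hands the job in; it is judged then, once.
Trained networks look in a picture, given as the dict that the camera call returned (one of the last four; its "shot" number tells which), for a name from the list of things; names that differ only in an ending like _2 or _b are one class to them, and where a whole thing is asked for, a point or a joint stands for the part that bears it (a point fixed in the world has none). Each returns a list of dicts, best first, with "p" (0 to 1); they miss things now and then, are a little off and sometimes report something else, mostly with a low value. They report only what shows in the picture. A call takes as long as a camera call. They do not tell look-alikes from the thing itself.
- boxes_of(thing, picture): "box" ([left, top, right, bottom] in pixels, round what is visible of it).
- outline_of(thing, picture): "pixels" (400x640 bool, what is visible of it) and "box" ([left, top, right, bottom] in pixels, round what is visible of it).
Readings, each from a call of its own:
- manip.read_clock(): time.
- manip.read_joint_pos(): joint angles.
- manip.read_dq(): joint speeds.
- manip.read_tau(): joint torques, N m.
- manip.read_eef_pos(): TCP position.
- manip.read_tool_rot(): TCP orientation.
- manip.read_ft_force(): force on the tool from outside, world axes, zero at the start.
- manip.read_ft_torque(): the same for the moment, N m.
- manip.read_opening(): finger opening in m.
- manip.read_gripper_force(): force on a finger pad.
Only numpy, scipy, OpenCV 4.12 (cv2) and the standard library are available. Lean on these libraries where they do the work, as an engineer would, in place of code of your own. Each camera call takes 0.05 s, during which the arm holds its last target. There are 200 camera calls.

### The job

The orange hone block is finished with: stand it in the empty dock and press it fully down until the catch holds it low. The blue block is next: push it down in its own dock so that the catch lets go and it pops up, and leave it standing there raised.

Things in the scene. Friction and masses are not known exactly. Their poses are not given: they have to be found in the camera images.
- orange_block: hand-hone block standing on the bench: upright bar 56 (its x) x 28 (its y) x 100 mm tall, orange cap on top, wood band, grey lower half; about 0.2 kg, grasp it across the 28 mm. Origin: centre of its underside, z up. It goes into a dock with its long side along the dock's x, either way round. A like block with a green cap is a bystander.
- blue_block: same block with a blue cap, 56 x 28 x 100 mm, standing caught low in the full dock at the start (top about 57 mm above the dock's rim). Origin: centre of its underside, z up.
- empty_dock: grey box fixed to the bench, rim 74 mm high, 66 mm across y, from 47 mm before (-x) to 67 mm behind (+x) the bay. Bay open at the top: shaft 70 (x) x 42 mm (y), mouth flared over the top 14 mm to 86 x 58. In it a sprung tray carries the block: tray top 48 mm above the bench when up (as at the start), about 31 when caught, 21 at the stop. Origin: centre of the bay at bench level, z up.
- full_dock: second, identical dock, with the blue block on its tray, caught at about 31 mm. Both catches: press fully to the stop (about 10 mm below the caught height) with 12 to 20 N, then let go. An up tray is then caught at about 31 mm; a caught tray comes all the way up to 48 mm. Until the stop is met pushing takes 3 to 10 N. Origin: centre of the bay at bench level, z up.
There are look-alikes about, which are no part of the job. What is shaped like the blue_block but black is not meant.

How it is judged:
By the outcome, as a careful person would: the job done as asked, in the order asked, and still so for the second after the job is handed in, with the robot touching nothing.
It also fails if it takes over 53 s, if anything falls off the work surface, if the arm or the gripper's body presses on something with over 40 N, if the wrist force passes 120 N, or if a joint passes its speed limit or range.

## Working session

There is one attempt and no reset: what is moved stays moved. The work goes in short steps, each a Python script; the robot and the scene stay as the last script left them, time stands still between calls to the robot, and variables do not carry over. Pictures are saved under pics/ and viewed, at most 10 in all, crops included, and the job is handed in when it is done.

```bash
ls; mkdir -p pics
cat > t1.py <<'E'
from station import *
import cv2,numpy as np,pickle
P={}
for n in("scene","side"):
    f=imaging.grab_frame(n);P[n]=f
    print(n,{k:(np.round(v,3).tolist() if k!="image" else v.shape) for k,v in f.items() if k not in("shot",)})
    cv2.imwrite(f"pics/{n}.png",f["image"][:,:,::-1])
    for t in("orange_block","blue_block","empty_dock","full_dock"):
        print(t,[(np.round(b["box"]).tolist(),round(b["p"],2)) for b in boxes_of(t,f)])
print(manip.read_clock(),manip.read_tool_rot())
pickle.dump(P,open("p.pkl","wb"))
E
python3 t1.py
```

```text
pics
scene {'image': (400, 640, 3), 'fx': 467.589, 'fy': 467.589, 'cx': 321.784, 'cy': 205.018, 'eye': [1.036, 0.331, 0.843], 'attitude': [0.648, -0.017, 2.159]}
orange_block [([269.0, 118.0, 295.0, 160.0], 0.56), ([232.0, 156.0, 264.0, 205.0], 0.16)]
blue_block [([185.0, 156.0, 218.0, 203.0], 0.89), ([234.0, 156.0, 266.0, 205.0], 0.76), ([288.0, 181.0, 312.0, 227.0], 0.64), ([230.0, 128.0, 244.0, 167.0], 0.62), ([270.0, 117.0, 296.0, 160.0], 0.36)]
empty_dock [([336.0, 228.0, 401.0, 302.0], 0.87)]
full_dock [([215.0, 168.0, 285.0, 235.0], 0.61)]
side {'image': (400, 640, 3), 'fx': 369.91, 'fy': 369.91, 'cx': 318.934, 'cy': 195.69, 'eye': [0.368, -0.639, 0.492], 'attitude': [0.972, 0.021, -0.229]}
orange_block [([273.0, 229.0, 311.0, 288.0], 0.7)]
blue_block [([401.0, 234.0, 435.0, 301.0], 0.88), ([334.0, 177.0, 352.0, 228.0], 0.69), ([356.0, 187.0, 393.0, 231.0], 0.64), ([339.0, 238.0, 373.0, 309.0], 0.59)]
empty_dock [([300.0, 140.0, 370.0, 180.0], 0.64)]
full_dock []
0.5 [ 3.14148065e+00 -2.36613864e-05 -2.75080148e+00]
```

View pics/scene.png

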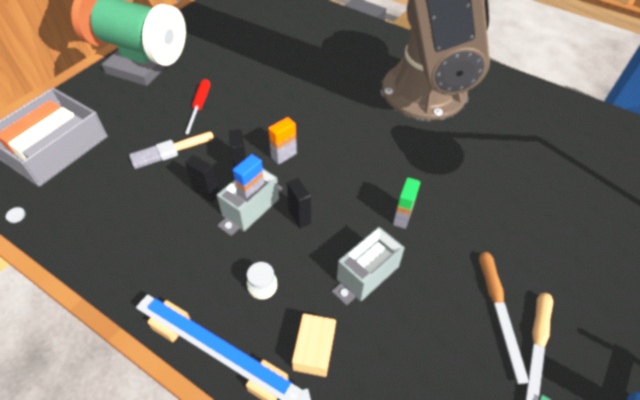

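View pics/side.png

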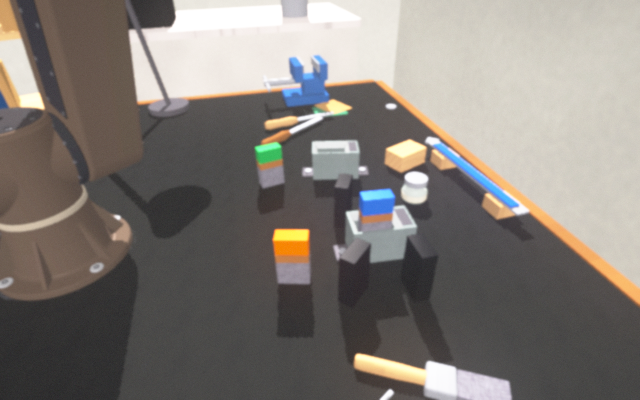

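The scene view shows the orange block at (283,140) standing free, the blue block in the full dock at (248,190) with three black look-alikes round it, and the empty dock at (370,262). The green bystander is at (407,203). The side view agrees: orange (292,257), blue (377,225), empty dock (336,158).

```bash
cat > h.py <<'E'
import numpy as np,cv2
from scipy.spatial.transform import Rotation as R
def cam_pose(f,tcp=None,rot=None):
    if "eye" in f: return np.array(f["eye"]),R.from_euler("xyz",f["attitude"]).as_matrix()
    T=np.array(f["tool_from_camera"]);Rt=R.from_euler("xyz",rot).as_matrix()
    return Rt@T[:3,3]+np.array(tcp),Rt@T[:3,:3]
def project(X,f,e,A,fish=False):
    c=(np.atleast_2d(X)-e)@A; c=c*[1,-1,-1]
    if fish:
        r=np.hypot(c[:,0],c[:,1])+1e-12;s=np.arctan2(r,c[:,2])/r
        u=c[:,:2]*s[:,None]
    else: u=c[:,:2]/c[:,2:]
    return u*[f["fx"],f["fy"]]+[f["cx"],f["cy"]]
def ray(px,f,e,A,fish=False):
    v=(np.array(px,float)-[f["cx"],f["cy"]])/[f["fx"],f["fy"]]
    if fish:
        t=np.linalg.norm(v);d=np.array([*(v/t*np.sin(t)),np.cos(t)])
    else: d=np.array([*v,1.])
    d=A@(d*[1,-1,-1]);return d/np.linalg.norm(d)
def tri(rays):
    M=np.zeros((3,3));b=np.zeros(3)
    for e,d in rays:
        Q=np.eye(3)-np.outer(d,d);M+=Q;b+=Q@e
    p=np.linalg.solve(M,b);return p,[np.linalg.norm((np.eye(3)-np.outer(d,d))@(p-e)) for e,d in rays]
def on_plane(px,z,f,e,A,fish=False):
    d=ray(px,f,e,A,fish);return e+d*(z-e[2])/d[2]
def cap(img,col,near=None):
    h=cv2.cvtColor(img,cv2.COLOR_RGB2HSV)
    lo,hi={"orange":((8,180,150),(22,255,255)),"blue":((100,130,90),(120,255,255)),"green":((55,100,80),(85,255,255))}[col]
    n,l,s,c=cv2.connectedComponentsWithStats(cv2.inRange(h,lo,hi))
    return sorted([(int(s[i,4]),c[i].round(1).tolist(),s[i,:4].tolist(),l==i) for i in range(1,n) if s[i,4]>60],key=lambda t:-t[0])
E
cat > t2.py <<'E'
from h import *;import pickle
P=pickle.load(open("p.pkl","rb"))
for c in("orange","blue","green"):
    for n in P: print(c,n,[x[:3] for x in cap(P[n]["image"],c)][:4])
def T(a,b):
    r=[]
    for n,px in(("scene",a),("side",b)):
        e,A=cam_pose(P[n]);r.append((e,ray(px,P[n],e,A)))
    return tri(r)
for k,a,b in(("orange",(283,131),(292,243)),("blue",(248,169),(376,206)),("green",(408.5,190),(269,153)),("empty",(371,250),(336,147)),("full",(250,200),(380,227))): print(k,T(a,b))
E
python3 t2.py
```

```text
orange scene [(422, [281.7, 130.6], [269, 117, 27, 28])]
orange side [(583, [290.5, 246.5], [273, 229, 36, 27])]
blue scene [(2100, [220.3, 345.7], [148, 298, 144, 95]), (1157, [628.0, 87.3], [606, 48, 34, 66]), (608, [247.2, 168.5], [232, 154, 31, 31]), (77, [634.4, 396.1], [628, 392, 12, 8])]
blue side [(1124, [306.8, 86.8], [283, 57, 45, 49]), (613, [477.6, 176.8], [435, 144, 83, 63]), (610, [376.4, 203.3], [359, 189, 36, 26])]
green scene [(2327, [120.7, 25.5], [92, 0, 58, 62]), (486, [408.8, 192.3], [397, 177, 24, 32])]
green side [(443, [268.1, 152.2], [254, 143, 28, 20])]
orange (array([ 0.42086052, -0.17257807,  0.07981328]), [np.float64(0.0008309526794703617), np.float64(0.000830952679470355)])
blue (array([ 0.57661003, -0.14629032,  0.10892065]), [np.float64(0.0011196081228489758), np.float64(0.0011196081228490105)])
green (array([0.41989916, 0.1510314 , 0.08582468]), [np.float64(0.0024684660727574384), np.float64(0.0024684660727574796)])
empty (array([0.58554122, 0.15710102, 0.07608345]), [np.float64(0.002774095283448505), np.float64(0.0027740952834485874)])
full (array([ 0.59880207, -0.12869983,  0.0418905 ]), [np.float64(0.0017429631803700103), np.float64(0.0017429631803699242)])
```

```bash
cat > t3.py <<'E'
from station import *;from h import *;import pickle
W=[]
def shot(name):
    p,r=manip.read_eef_pos(),manip.read_tool_rot();f=imaging.grab_frame("wrist");f["tcp"],f["rot"]=p,r
    cv2.imwrite(f"pics/{name}.png",f["image"][:,:,::-1]);W.append(f);print(name,np.round(p,3),np.round(r,3))
for i,p in enumerate([(0.47,-0.17,0.30),(0.56,-0.10,0.30),(0.52,0.13,0.30)]):
    manip.move_pose(p,[np.pi,0,2.9]);shot(f"w{i}")
print(np.round(W[0]["tool_from_camera"],3),W[0]["fx"],W[0]["cx"],W[0]["cy"],manip.read_clock(),manip.read_joint_pos())
pickle.dump(W,open("w.pkl","wb"))
cv2.imwrite("pics/wa.png",np.vstack([cv2.resize(f["image"][:,:,::-1],(480,300)) for f in W[1:]]))
E
python3 t3.py
```

```text
w0 [ 0.47 -0.17  0.3 ] [-3.141 -0.     2.9  ]
w1 [ 0.56  -0.1    0.299] [-3.141e+00 -2.000e-03  2.900e+00]
w2 [0.52  0.129 0.3  ] [3.141e+00 1.000e-03 2.900e+00]
[[-0.001  0.965  0.263  0.066]
 [ 1.     0.     0.002  0.   ]
 [ 0.002  0.263 -0.965 -0.169]
 [ 0.     0.     0.     1.   ]] 309.70691628693146 321.52840450031215 199.72063943716685 3.9583 [ 6.09142035e-01  7.87664747e-02 -1.36658941e-01  1.81319902e-04
 -1.35500856e+00 -2.42260316e+00]
```

View pics/w0.png

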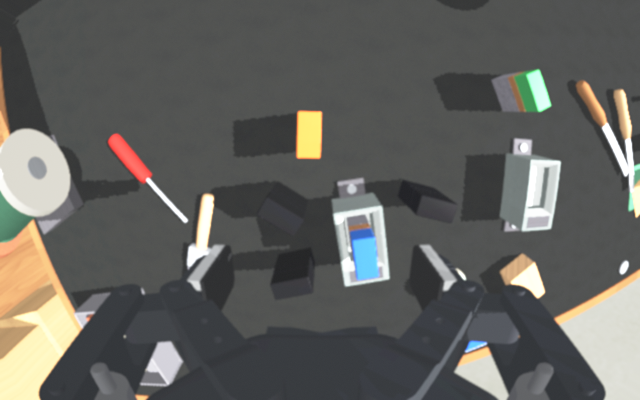

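View pics/wa.png

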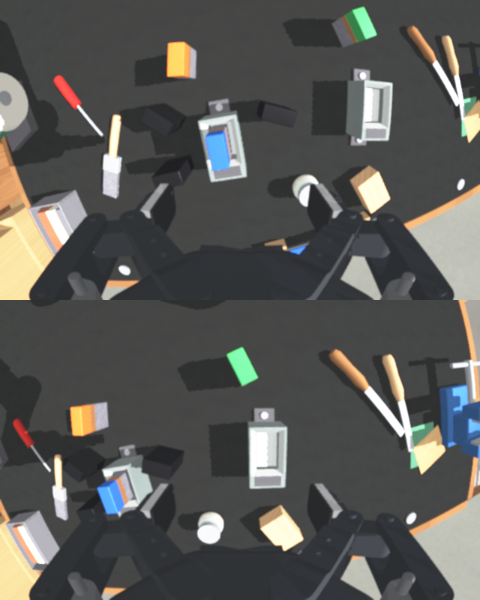

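w0 shows the orange cap at (309,134), the blue block in the full dock at (362,250) with black blocks at (283,208), (294,272) and (430,198). The w1/w2 montage shows the empty dock's tray clear and the deck at the end away from the base.

```bash
cat > t4.py <<'E'
from h import *;import pickle
from scipy.optimize import minimize
P=pickle.load(open("p.pkl","rb"));W=pickle.load(open("w.pkl","rb"))
V={**{n:(f,*cam_pose(f),False) for n,f in P.items()},**{f"w{i}":(f,*cam_pose(f,f["tcp"],f["rot"]),True) for i,f in enumerate(W)}}
def sil(X,v,s=4):
    u=project(X,*v); m=np.zeros((400*s,640*s),np.uint8)
    cv2.fillConvexPoly(m,cv2.convexHull(np.round(u*s+s/2-.5).astype(np.int32)),255)
    return cv2.resize(m,(640,400),interpolation=cv2.INTER_AREA)/255.
def box(x,y,yaw,zt,t):
    c=np.array([[sx*.028,sy*.014,z] for sx in(-1,1) for sy in(-1,1) for z in(zt-t,zt)])
    return c@R.from_euler("z",yaw).as_matrix().T+[x,y,0]
def fit(col,views,x0):
    M={n:next(k for k in cap(V[n][0]["image"],col) if np.linalg.norm(np.array(k[1])-project([x0[0],x0[1],x0[3]],*V[n])[0])<25)[3].astype(float) for n in views}
    M={n:cv2.GaussianBlur(m,(5,5),0) for n,m in M.items()}
    def cost(p): return sum(np.abs(cv2.GaussianBlur(sil(box(*p),V[n]),(5,5),0)-M[n]).sum()/M[n].sum() for n in views)
    best=None
    for dy in(-.2,0,.2):
        s=np.array(x0)+[0,0,dy,0,0]
        r=minimize(cost,s,method="Nelder-Mead",options=dict(initial_simplex=np.vstack([s]+[s+np.eye(5)[i]*d for i,d in enumerate((.01,.01,.15,.01,.008))]),maxiter=250,xatol=1e-4,fatol=1e-3))
        if best is None or r.fun<best.fun: best=r
    print(col,views,best.x.round(4),round(best.fun/len(views),3))
if __name__=="__main__":
    fit("orange",["w0","w1","side","scene"],[.42,-.17,-.2,.1,.03])
    fit("orange",["w0","w1"],[.42,-.17,-.2,.1,.03])
    fit("blue",["w0","w1","side","scene"],[.58,-.146,0,.13,.03])
    fit("blue",["w0","w1"],[.58,-.146,0,.13,.03])
    def crop(n,x,y,w,h): return cv2.resize(V[n][0]["image"][y:y+h,x:x+w,::-1],(w*4,h*4),interpolation=cv2.INTER_CUBIC)
    print("crops: w2 (320,140) w1 (255,130) w1(455,85)")
    cv2.imwrite("pics/crop.png",np.hstack([crop("w2",320,135,66,135),crop("w1",262,125,66,135),crop("w1",460,80,66,135)]))
E
python3 t4.py
```

```text
Traceback (most recent call last):
  File "t4.py", line 23, in <module>
    fit("orange",["w0","w1","side","scene"],[.42,-.17,-.2,.1,.03])
    ~~~^^^^^^^^^^^^^^^^^^^^^^^^^^^^^^^^^^^^^^^^^^^^^^^^^^^^^^^^^^^
  File "t4.py", line 13, in fit
    M={n:next(k for k in cap(V[n][0]["image"],col) if np.linalg.norm(np.array(k[1])-project([x0[0],x0[1],x0[3]],*V[n])[0])<25)[3].astype(float) for n in views}
         ~~~~^^^^^^^^^^^^^^^^^^^^^^^^^^^^^^^^^^^^^^^^^^^^^^^^^^^^^^^^^^^^^^^^^^^^^^^^^^^^^^^^^^^^^^^^^^^^^^^^^^^^^^^^^^^^^^^^^
StopIteration
```

Run:
```python
from t4 import *
for n in V:
    print(n,project([.42,-.17,.1],*V[n]).round(),[k[:3] for k in cap(V[n][0]["image"],"orange")],project([.577,-.146,.13],*V[n]).round(),[k[:2] for k in cap(V[n][0]["image"],"blue")])
print(cv2.cvtColor(V["w0"][0]["image"],cv2.COLOR_RGB2HSV)[134,309])
```

```text
scene [[283. 125.]] [(422, [281.7, 130.6], [269, 117, 27, 28])] [[246. 163.]] [(2100, [220.3, 345.7]), (1157, [628.0, 87.3]), (608, [247.2, 168.5]), (77, [634.4, 396.1])]
side [[290. 233.]] [(583, [290.5, 246.5], [273, 229, 36, 27])] [[376. 196.]] [(1124, [306.8, 86.8]), (613, [477.6, 176.8]), (610, [376.4, 203.3])]
w0 [[312. 132.]] [] [[362. 257.]] [(527, [359.9, 247.7]), (73, [473.0, 343.4])]
w1 [[237.  76.]] [] [[286. 201.]] [(1256, [290.1, 200.1]), (145, [397.1, 333.6])]
w2 [[104. 160.]] [] [[141. 265.]] [(3801, [612.3, 158.7]), (1110, [146.9, 262.8])]
[ 27 132 255]
```

```bash
sed -i 's/((8,180,150),(22,255,255))/((8,115,170),(32,255,255))/; s/((100,130,90),(120,255,255))/((98,110,90),(125,255,255))/' h.py; python3 t4.py; python3 -c "
from t4 import *
for n in ('w0','w1'): print([k[:3] for c in('orange','blue') for k in cap(V[n][0]['image'],c)])"
```

```text
orange ['w0', 'w1', 'side', 'scene'] [ 0.4207 -0.1746 -0.2587  0.1006  0.0482] 0.058
orange ['w0', 'w1'] [ 0.4215 -0.1739 -0.2651  0.1054  0.0438] 0.044
blue ['w0', 'w1', 'side', 'scene'] [ 0.5796 -0.1428 -0.0831  0.132   0.0321] 0.121
blue ['w0', 'w1'] [ 0.5804 -0.1429 -0.0832  0.1289  0.0265] 0.047
crops: w2 (320,140) w1 (255,130) w1(455,85)
[(3220, [24.0, 270.0], [0, 220, 75, 98]), (1223, [308.7, 134.5], [296, 110, 27, 49]), (302, [604.7, 291.7], [554, 269, 86, 55]), (276, [2.1, 116.7], [0, 71, 10, 74]), (271, [593.1, 101.6], [581, 81, 26, 44]), (78, [474.1, 352.8], [458, 347, 33, 18]), (1119, [364.2, 253.4], [350, 229, 28, 51]), (102, [473.4, 343.6], [465, 340, 21, 10])]
[(1794, [12.9, 243.5], [0, 191, 41, 89]), (1391, [237.2, 79.3], [222, 56, 32, 47]), (877, [588.4, 277.7], [539, 246, 101, 60]), (425, [66.4, 306.3], [51, 281, 32, 53]), (356, [565.3, 57.9], [549, 35, 32, 48]), (294, [161.6, 377.3], [142, 374, 42, 9]), (1308, [290.1, 200.3], [274, 174, 32, 54]), (160, [397.0, 333.6], [385, 328, 24, 12])]
```

View pics/crop.png

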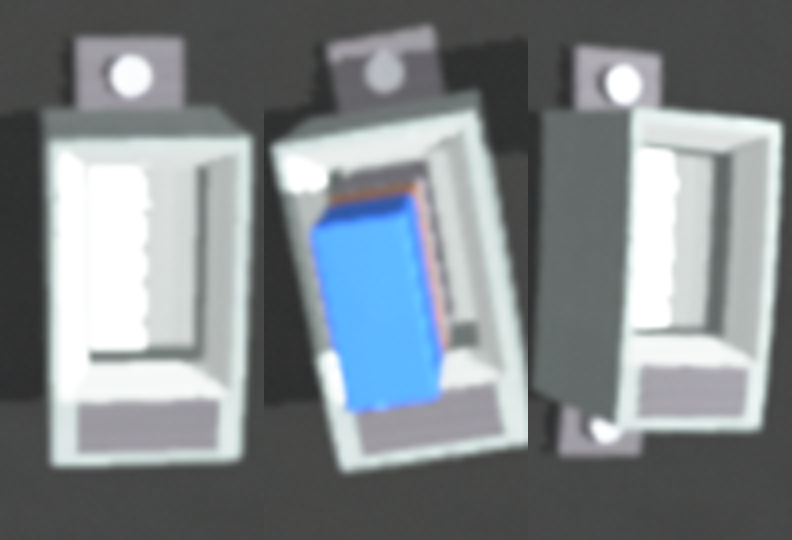

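Crop shows both docks' rims clearly: empty (left, right panels) and full (centre, blue block off-centre in its bay); the trays and +x decks (bottom) are visible.

```bash
cat > t5.py <<'E'
from t4 import *
from scipy.optimize import least_squares
C=np.array([[-.047,-.033],[-.047,.033],[.067,.033],[.067,-.033]])
def rect(p): 
    c,s=np.cos(p[2]),np.sin(p[2]); return np.c_[C@np.array([[c,s],[-s,c]])+p[:2],np.full(4,p[3])]
def fitr(obs,x0,fixz=False):
    # image left ~ -y
    def res(p):
        p=np.r_[p[:3],.074] if fixz else p
        return np.concatenate([(project(rect(p),*V[n])-q).ravel() for n,q in obs.items()])
    r=least_squares(res,x0);print(list(obs),r.x.round(4),"rms",np.sqrt(np.mean(r.fun**2)).round(2));return r.x
def px(o,pts): return np.array(o)+np.array(pts)/4-.375
e2=px((320,135),[(48,138),(252,135),(242,462),(52,466)]);e1=px((460,80),[(104,108),(255,122),(232,430),(96,425)])
f1=px((262,125),[(8,147),(216,112),(264,445),(78,470)])
x0=[.58,.157,-.24,.074]
fitr({"w2":e2,"w1":e1},x0);fitr({"w2":e2},x0);fitr({"w2":e2},x0,True);fitr({"w1":f1},[.58,-.14,0,.074]);fitr({"w1":f1},[.58,-.14,0,.074],True)
E
python3 t5.py
```

```text
['w2', 'w1'] [ 0.5769  0.1638 -0.2186  0.0768] rms 0.59
['w2'] [ 0.5754  0.1636 -0.2203  0.081 ] rms 0.15
['w2'] [ 0.5776  0.1639 -0.2206  0.074 ] rms 0.61
['w1'] [ 0.5811 -0.1403 -0.0886  0.0764] rms 0.47
['w1'] [ 0.5816 -0.1406 -0.0885  0.074 ] rms 0.51
```

```bash
cat > t6.py <<'E'
from station import *;import numpy as np
ox,oy,oyaw=.421,-.1742,-.262; G=.061
o=[np.pi,0,oyaw+np.pi]
hand.command_gripper(.065)
manip.move_pose([ox,oy,.17],o); print(manip.read_eef_pos(),manip.read_joint_pos())
manip.move_l([ox,oy,G],feed=.12); print("down",manip.read_ft_force())
hand.command_gripper(.0,45); print("open",manip.read_opening(),manip.read_gripper_force(),manip.read_clock())
manip.move_l([ox,oy,.23],feed=.2); print(manip.read_opening(),manip.read_ft_force())
manip.move_pose([.577,.1639,.24],[np.pi,0,np.pi-.2203])
print(manip.read_eef_pos(),manip.read_tool_rot(),manip.read_opening(),manip.read_ft_force(),manip.read_clock())
import cv2
f=imaging.grab_frame("wrist");g=imaging.grab_frame("scene")
cv2.imwrite("pics/hold.png",np.vstack([f["image"][100:400,:,::-1],g["image"][100:400,:,::-1]]))
E
python3 t6.py
```

```text
[ 0.42202735 -0.17379348  0.17056735] [ 4.32469641e-02  1.89971723e-02 -5.01518955e-01  2.21612801e-04
 -1.04910818e+00 -1.87554605e+00]
down [ 0.62878438 -0.38367573  0.02067742]
open 0.0270467260169424 44.685357213020325 7.0833
0.026617724714170836 [ 0.33936111  0.0352934  -3.02687367]
[0.57680985 0.16280229 0.24006136] [-3.14130026e+00 -1.00006693e-04  2.92044187e+00] 0.026967767488788843 [-0.92283968 -0.35393572 -2.63702225] 9.4667
```

View pics/hold.png

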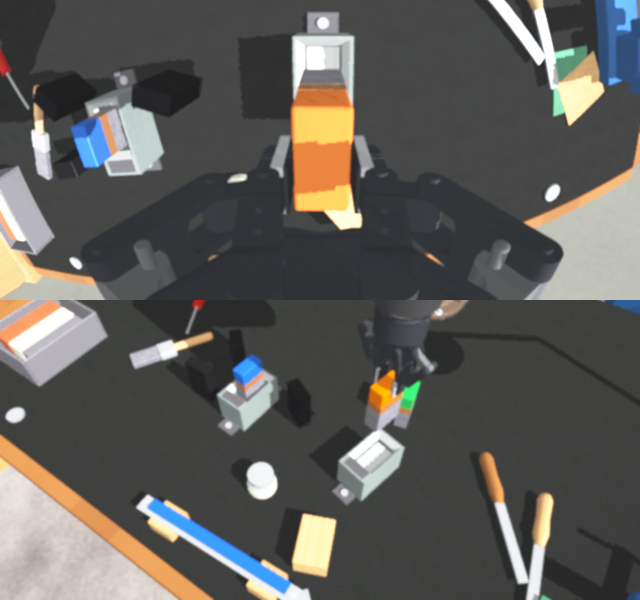

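The block is held upright and square between the pads, lined up with the empty dock's bay (wrist view: cap at (322,150), bay above it); no neighbour has moved.

```bash
cat > push.py <<'E'
from station import *;import numpy as np
def fz(n=3): return np.mean([manip.read_ft_force()[2] for _ in range(n)])
def down(x,y,z0,zmin,stop,step,f0,log=True):
    z=z0
    while z>zmin:
        z-=step; manip.move_l([x,y,z],feed=.05); f=fz()-f0
        if log: print(round(z,4),round(manip.read_eef_pos()[2],4),round(f,1),end=" | ")
        if f>stop: break
    print("end",round(z,4),round(f,2),manip.read_clock());return z
E
cat > t7.py <<'E'
from push import *
x,y=.577,.1639
f0=fz(10)
manip.move_l([x,y,.150],feed=.15); print(fz()-f0,manip.read_clock(),manip.read_eef_pos())
z=down(x,y,.150,.100,2.0,.004,f0); print(manip.read_ft_force(),manip.read_eef_pos())
E
python3 t7.py
```

```text
-0.5050323019146061 10.3167 [0.57770957 0.16392321 0.15098132]
0.146 0.1465 -0.5 | 0.142 0.1418 -1.6 | 0.138 0.1376 0.1 | 0.134 0.1336 -0.7 | 0.13 0.1296 -1.4 | 0.126 0.1257 -0.8 | 0.122 0.1216 -0.5 | 0.118 0.1176 -1.2 | 0.114 0.1136 -1.3 | 0.11 0.1099 -0.7 | 0.106 0.1063 6.0 | end 0.106 6.04 13.0667
[-1.65085233 -0.5039181   4.40727792] [0.57714615 0.16387928 0.10633029]
```

```bash
cat > t8.py <<'E'
from push import *
x,y=.577,.1639
hand.command_gripper(.06)
manip.move_l([x,y,.175],feed=.15)
hand.command_gripper(0,20)
manip.wait(.2);f0=fz(10);print(f0,manip.read_clock(),manip.read_opening())
manip.move_l([x,y,.150],feed=.1)
z=down(x,y,.150,.128,12,.005,f0)
z=down(x,y,z,.114,13,.001,f0)
manip.wait(.15);print("held",fz(5)-f0,manip.read_eef_pos())
E
python3 t8.py
```

```text
-0.19786865452709096 14.8917 -5.850649675614631e-05
0.145 0.1451 0.7 | 0.14 0.1397 0.3 | 0.135 0.1346 -0.6 | 0.13 0.1296 1.0 | 0.125 0.1246 -0.2 | end 0.125 -0.2 16.5417
0.124 0.124 0.1 | 0.123 0.123 0.4 | 0.122 0.1223 1.6 | 0.121 0.1213 3.8 | 0.12 0.1201 4.0 | 0.119 0.119 2.8 | 0.118 0.118 4.6 | 0.117 0.1171 3.9 | 0.116 0.116 4.7 | 0.115 0.1151 5.4 | 0.114 0.1141 5.0 | end 0.114 5.05 19.2917
held 5.3665729461049745 [0.57704554 0.16391214 0.11408224]
```

Run:
```python
from station import *;import cv2,numpy as np
s=imaging.grab_frame("scene")["image"];w=imaging.grab_frame("wrist")["image"];d=imaging.grab_frame("side")["image"]
a=cv2.resize(s[140:310,300:440],None,fx=2.4,fy=2.4,interpolation=2);b=cv2.resize(d[90:200,260:400],None,fx=2.4,fy=2.4,interpolation=2)
b=cv2.copyMakeBorder(b,0,a.shape[0]-b.shape[0],0,0,0)
cv2.imwrite("pics/chk.png",np.hstack([a,b])[:,:,::-1]);cv2.imwrite("pics/wchk.png",w[:,:,::-1])
```

```text
(no output)
```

View pics/chk.png

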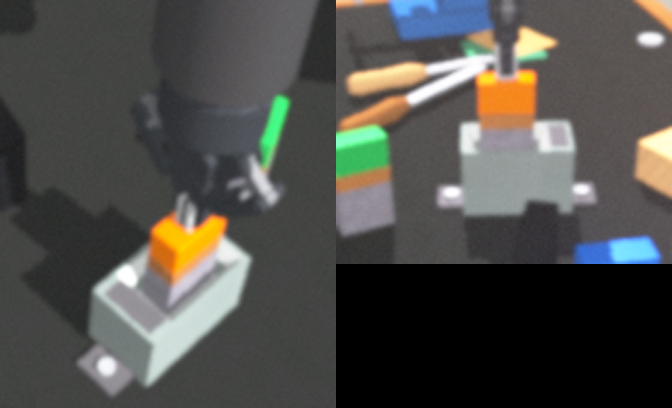

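The block stands upright in the dock with the finger tips on its cap; contact came lower than expected, so I measure the cap's height now.

Run:
```python
from station import *
from h import *
import t4
p,r=manip.read_eef_pos(),manip.read_tool_rot()
fs={n:imaging.grab_frame(n) for n in("scene","side")}
t4.V={n:(f,*cam_pose(f),False) for n,f in fs.items()}
for n,v in t4.V.items():
    print(n,[k[:3] for k in cap(v[0]["image"],"orange")][:4])
    for z in(.121,.148): print(z,project(t4.box(.577,.164,-.22,z,.03)[1::2],*v).round(1).tolist())
t4.fit("orange",["scene","side"],[.577,.164,-.22,.12,.035])
print(p,manip.read_ft_force(),manip.read_clock())
```

```text
scene [(8166, [40.9, 46.0], [0, 0, 109, 119]), (4713, [101.3, 324.2], [0, 235, 213, 165]), (765, [26.5, 122.2], [0, 101, 59, 52]), (535, [376.1, 241.1], [362, 229, 32, 29])]
0.121 [[382.2, 223.5], [393.5, 232.6], [361.9, 240.6], [373.1, 250.2]]
0.148 [[384.0, 215.1], [395.5, 224.3], [363.1, 232.5], [374.7, 242.1]]
side [(2827, [529.5, 206.5], [376, 82, 264, 223]), (523, [330.6, 131.0], [318, 119, 26, 24]), (394, [47.6, 14.6], [40, 0, 19, 28]), (373, [374.7, 364.3], [354, 355, 53, 24])]
0.121 [[319.4, 131.7], [319.3, 126.9], [342.8, 131.1], [342.1, 126.3]]
0.148 [[319.1, 121.0], [319.0, 116.4], [343.0, 120.5], [342.3, 115.9]]
orange ['scene', 'side'] [ 0.576   0.164  -0.2533  0.1302  0.0368] 0.285
[0.57706143 0.16392709 0.11407021] [0.88147278 0.56969816 4.06797219] 19.6917
```

View pics/wchk.png

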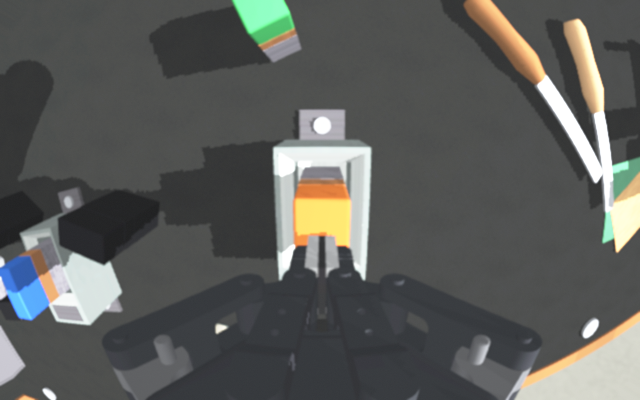

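Side view shows the finger tips resting on the cap's centre with the cap top at about 0.139 m: the shut tips stand ~25 mm behind the stated TCP. The tray is partly down, so I keep pressing by force.

```bash
cat > t9.py <<'E'
from push import *
x,y=.577,.1639; f0=-.2
z=down(x,y,.114,.100,12,.002,f0)
z=down(x,y,z,.088,13.5,.0007,f0)
manip.wait(.15);print("held",fz(5)-f0,manip.read_eef_pos(),manip.read_ft_force())
E
python3 t9.py
```

```text
0.112 0.112 5.8 | 0.11 0.1101 5.8 | 0.108 0.1082 6.0 | 0.106 0.1062 6.3 | 0.104 0.1043 6.3 | 0.102 0.1023 6.2 | 0.1 0.1004 7.1 | end 0.1 7.11 21.4417
0.0993 0.0997 7.4 | 0.0986 0.0991 8.4 | 0.0979 0.0983 6.7 | 0.0972 0.0977 7.2 | 0.0965 0.097 7.9 | 0.0958 0.0963 7.5 | 0.0951 0.0956 7.9 | 0.0944 0.0952 8.8 | 0.0937 0.0952 14.0 | end 0.0937 13.99 23.6917
held 13.52877442552403 [0.57748578 0.16405176 0.09516964] [-1.3995013   0.24610315 13.32877443]
```

```bash
cat > t10.py <<'E'
from push import *
x,y=.577,.1639
manip.move_l([x,y,.0934],feed=.05);manip.wait(.2);print("held",fz(5)+.2)
for z in(.098,.104,.108,.112): manip.move_l([x,y,z],feed=.08);print(z,round(fz()+.2,1),end=" | ")
manip.move_l([x,y,.21],feed=.2);print(manip.read_clock())
s,d=imaging.grab_frame("scene"),imaging.grab_frame("side")
import t4;from h import *
t4.V={n:(f,*cam_pose(f),False) for n,f in(("scene",s),("side",d))}
t4.fit("orange",["scene","side"],[.577,.164,-.22,.13,.035]);t4.fit("orange",["side"],[.577,.164,-.22,.13,.035])
cv2.imwrite("pics/after.png",np.hstack([cv2.resize(s["image"][140:310,300:440],(392,476)),cv2.resize(d["image"][90:260,260:400],(392,476))])[:,:,::-1])
E
python3 t10.py
```

```text
held 15.885461704024632
0.098 6.4 | 0.104 6.8 | 0.108 0.4 | 0.112 0.5 | 25.9333
orange ['scene', 'side'] [ 0.5756  0.1642 -0.2102  0.1325  0.0476] 0.074
orange ['side'] [ 0.575   0.1614 -0.1941  0.1346  0.0488] 0.059
```

View pics/after.png

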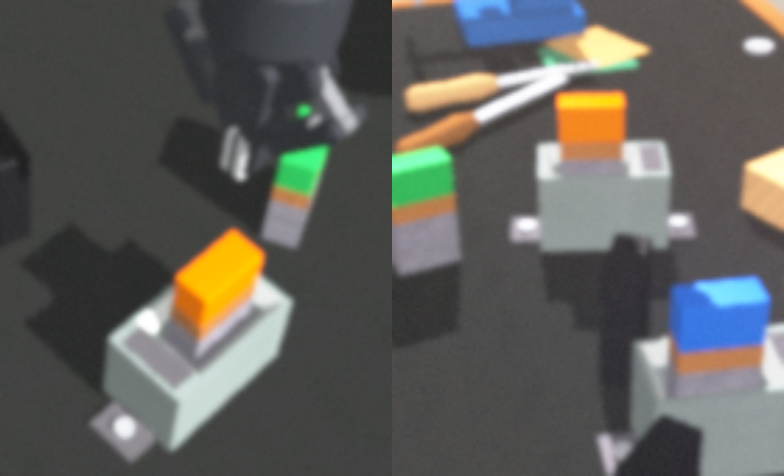

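The orange block is caught low (force vanished at 0.106, fitted top ≈ 0.132 m) and stands upright. Now the blue block.

```bash
cat > t11.py <<'E'
from push import *
x,y=.5804,-.1425
manip.move_pose([x,y,.20],[np.pi,0,np.pi-.086])
manip.wait(.2);f0=fz(10);print("f0",f0)
manip.move_l([x,y,.112],feed=.12);print(fz()-f0,manip.read_eef_pos(),manip.read_clock())
z=down(x,y,.112,.099,12,.002,f0)
z=down(x,y,z,.088,13.5,.0006,f0)
manip.wait(.15);f=fz(6)-f0;print("held",f,manip.read_ft_force())
if f<15: z-=.0003;manip.move_l([x,y,z],feed=.05);manip.wait(.2);print(fz(6)-f0)
for zz in(.098,.106,.112,.118,.124,.128): manip.move_l([x,y,zz],feed=.08);print(zz,round(fz()-f0,1),end=" | ")
print(manip.read_clock())
E
python3 t11.py
```

```text
f0 0.5637766418148441
-1.6925237357144263 [ 0.58101094 -0.14252344  0.11271856] 28.2917
0.11 0.1105 -0.5 | 0.108 0.108 -0.9 | 0.106 0.1058 -1.0 | 0.104 0.1046 5.8 | 0.102 0.1028 6.3 | 0.1 0.1009 6.6 | 0.098 0.0989 6.8 | end 0.098 6.78 30.0417
0.0974 0.0984 6.9 | 0.0968 0.0978 7.1 | 0.0962 0.0972 6.5 | 0.0956 0.0966 7.9 | 0.095 0.096 7.6 | 0.0944 0.0955 7.1 | 0.0938 0.0952 8.5 | 0.0932 0.0952 13.5 | 0.0926 0.0952 17.0 | end 0.0926 16.97 32.2917
held 16.95168051158838 [-5.17255528  1.44304177 17.51545715]
0.098 6.6 | 0.106 6.2 | 0.112 4.5 | 0.118 2.7 | 0.124 -1.3 | 0.128 -1.0 | 33.9417
```

```bash
cat > t12.py <<'E'
from push import *;import t4;from h import *
manip.move_l([.5804,-.1425,.22],feed=.2);manip.move_pose([.47,.0,.30],[np.pi,0,2.9]);manip.wait(.3)
V={n:(f:=imaging.grab_frame(n),*cam_pose(f),False) for n in("scene","side")};t4.V=V
t4.fit("orange",["scene","side"],[.577,.164,-.22,.13,.045]);t4.fit("blue",["side"],[.58,-.143,-.08,.145,.045])
print(manip.read_clock())
cv2.imwrite("pics/end.png",np.hstack([cv2.resize(V["scene"][0]["image"][120:310,190:440],(400,304)),cv2.resize(V["side"][0]["image"][100:300,250:450],(304,304))])[:,:,::-1])
E
python3 t12.py
```

```text
orange ['scene', 'side'] [ 0.5758  0.1641 -0.2225  0.1319  0.0473] 0.072
blue ['side'] [ 0.5803 -0.1393 -0.0647  0.1465  0.0329] 0.193
35.7583
```

View pics/end.png

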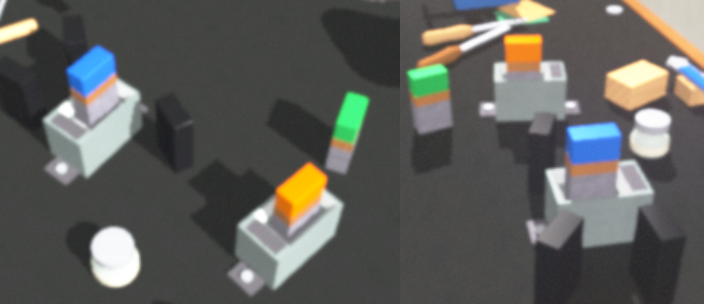

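Orange is caught low (top 0.132 m), blue stands raised and upright (top ≈ 0.147 m), bystanders are untouched and the arm is clear.

```bash
python3 -c "
from station import *
print(sign_off())"
```

```text
the job is handed in; nothing more can be done
None
```

The job is handed in at about 36 s of the 53 s allowed: the orange block is pressed down and caught low in the formerly empty dock (top about 132 mm), and after that the blue block was released and stands raised in its own dock (top about 147 mm).

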